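Pack the radio test kit tray

ROBOT

A 6-joint arm with a two-finger parallel gripper is mounted at the origin on the work surface. World frame = base frame: x ahead of the robot, y to its left, z up, the work surface at z = 0. Lengths are in m, angles in degrees, forces in N, time in s.
With the tool pointing down it reaches from about 0.425 to 1.125 m from the base axis. Payload 14.9 kg.
Tool frame: the origin (TCP) lies midway between the tips of the shut fingers; the grasp point (between the pads) lies 19 mm behind it (manip.grasp_offset is the distance from the TCP to the grasp point, in m); x points along the fingers, y is the direction in which the jaws open and shut, and the axes are right-handed (so a half turn about x gives the same grasp; the last joint's range is limited). The gripper opens to 91 mm and grips with 3 to 60 N. Pads are 32 mm wide; open, the fingers measure 118 mm over their backs; the gripper's body (76 mm by 178 mm) begins 60 mm behind the grasp point.
Start: joints at [69.196, 21.709, 99.362, -0, 58.929, -1.908], TCP at [0.227, 0.662, 0.214] pointing down, gripper open.
Joint ranges: [-158.91, 158.91], [-42.39, 125.64], [0.06, 152.35], [-60.88, 240.88], [17.5, 164.5], [-176.32, 176.32]. Speed limits (degrees/s): [108.29, 108.29, 136.94, 180, 180, 180].

INTERFACE

Orientations are given as a 3x3 rotation matrix whose columns are the frame's x, y, z axes.
In Python, from station import manip gives the robot as it stands.
- The arm moves only by the shell command python3 -m inch 'ROWS' [FORCE]. ROWS is JSON, a list of rows, each a list of 7 numbers: the shift along the tool's x, y, z in m, then the turn, a rotation vector about the tool's x, y, z in degrees, then the gripper's target within -1 to 1 (fully open at 1, half-way at 0, shut at -1). In form: [[tx, ty, tz, rx, ry, rz, jaw], ...]. A call has 1 to 20 rows; each row shifts and turns the pose as measured when the row begins, along the tool's axes as they then stand; what a row does not reach is not made up. A row lasts 1/10 s, in which the tool goes at most 50 mm and 8.59 degrees, less where a joint would pass 70% of its speed; a pose out of reach is approached as far as the arm can. A call with a gripper value outside its range is refused whole. The fingers move at their own pace and stop on an object; FORCE is the grip in N (left out, the last holds). Time passes only in rows, so rows that do not move let the fingers close. It gives the time, the measured TCP pose, the force and the opening at its end, in the units of the state.
- manip.sense(): the state, without advancing time (a new reading comes with each control period).
- manip.read_camera(name): name is "scene" or "top" or "wrist"; returns a dict with "img" (420x560x3 uint8, red, green, blue), "fx", "fy", "cx", "cy" (pixels), "distortion" ([k1, k2, p1, p2, k3] as OpenCV has them; the pictures are not rectified), "rvec" (rotation vector, rad) and "tvec" (3), from world to camera coordinates, as OpenCV has them. Camera axes: x right, y down, z forward; pixel columns grow to the right and rows downward; lengths in m; the calibration is good to about 2 mm. A picture is of the moment at which its call begins. There is no depth.
- manip.job_done(): hands the job in, once; it reports no verdict.
The state is a dict: "time": time; "q": joint angles; "qvel": joint speeds; "joint_torque": joint torques, N m; "tcp_pos": TCP position; "eef_rot": TCP orientation; "contact_force": force on the tool from outside, world axes, zero at the start; "moment": the same for the moment, N m; "width": finger opening in m.
Only numpy, scipy, OpenCV 4.12 (cv2) and the standard library are available. Lean on these libraries where they do the work, as an engineer would, in place of code of your own. Each camera call takes 0.05 s, during which the arm holds its last target.

TASK

Pack the radio test kit into the black tray: lay the long attenuator, the short attenuator, the T-shaped splitter and the white puck antenna each flat and fully down in the pocket cut to its shape. The kit's attenuators have a connector at both ends and its splitter has three connectors; leave the look-alikes, the finned load with one connector and the corner piece with two, lying where they are.

Things in the scene. Friction and masses are not known exactly. Their poses are not given: they have to be found in the camera images.
- attenuator_long: Long attenuator: dark block with cooling fins on top, 36 (x) x 48 (y) x 34 mm high, with a bright round connector 20 mm across and 16 mm long at BOTH ends along y, at mid height: 80 mm overall. About 0.25 kg. Origin: centre of the underside. z up. Gripped across its width (its x), above the rim of a pocket.
- attenuator_short: Short attenuator: dark finned block 28 (x) x 30 (y) x 30 mm high, with a connector 16 mm across and 14 mm long at BOTH ends along y, at mid height: 58 mm overall. About 0.12 kg. Origin: centre of the underside. Gripped across its width (its x), above the rim of a pocket.
- splitter: T-shaped splitter: bare metal block 28 x 28 x 34 mm high with THREE connectors 14 mm across, 16 mm long, tops 16 mm above the underside: along +y and -y (60 mm overall) and along +x, the stem of the T. Origin: on the underside, at the centre of the 44 (x) x 60 (y) mm outline; the block's centre is 8 mm from it towards -x. Grip the block above the connectors. About 0.15 kg.
- puck_antenna: Puck antenna: white plastic disc 46 mm across, 26 mm high, black rubber foot. About 0.08 kg. Origin: centre of the underside.
- dummy_load: Look-alike, not part of the kit: the same finned block as the short attenuator (28 x 30 x 30 mm) but with ONE connector only, at +y (44 mm overall). Origin: centre of the block's underside. Stays where it lies.
- corner_adapter: Look-alike, not part of the kit: the same block as the splitter (28 x 28 x 34 mm) but with only TWO connectors, along +y and +x, an L. Origin as on the splitter: the block's centre lies 8 mm from it towards -x. Stays where it lies.
- pocket_long: Long pocket, 52 (x) x 96 (y) mm. One of four fixed grey inserts, 76 (x) x 108 (y) x 12 mm, two by two (pitch 78 and 110 mm), in any order, in a fixed black tray 166 x 230 mm, rim 15 mm above the bench. Origin (all inserts): centre of the insert's underside, 3 mm above the bench, below the pocket. Floor 4 mm above the origin, rim 12 mm; 8 mm free all round the part.
- pocket_short: Short pocket, 44 (x) x 74 (y) mm, in the same kind of insert; origin: centre of its underside. Floor 4 mm above the origin, rim 12 mm; 8 mm free all round the part.
- pocket_tee: T-shaped pocket, 60 (x) x 76 (y) mm outline, stem towards +x. The splitter fits one way round only, its +x along the insert's +x and its origin over this one. Same kind of insert; origin: centre of its underside. Floor 4 mm above the origin, rim 12 mm; 8 mm free all round the part.
- pocket_round: Round pocket, 62 mm across, in the same kind of insert; origin: centre of its underside. Floor 4 mm above the origin, rim 12 mm; 8 mm free all round the part.
Not all that is in view belongs to the job. What is shaped like the attenuator_long but brown, green or pink is not meant.

How it is judged (in metres and radians):
At the end, for the whole second after the job is handed in: Each kit part at rest in its own pocket: origin within 14 mm horizontally of the insert's origin and under 7 mm above it, tilt under 0.1 rad, under 0.02 m/s and 0.2 rad/s. Dummy load and corner adapter within 30 mm of their start (horizontal distance between attenuator_long and pocket_long below 0.014 m and z of attenuator_long in the frame of pocket_long between 0 and 0.007 m and angle between each of attenuator_long, attenuator_short, splitter, puck_antenna's own z axis and vertical below 0.1 rad and linear speed of each of attenuator_long, attenuator_short, splitter, puck_antenna below 0.02 m/s and angular speed of each of attenuator_long, attenuator_short, splitter, puck_antenna below 0.2 rad/s and horizontal distance between attenuator_short and pocket_short below 0.014 m and z of attenuator_short in the frame of pocket_short between 0 and 0.007 m and horizontal distance between splitter and pocket_tee below 0.014 m and z of splitter in the frame of pocket_tee between 0 and 0.007 m and horizontal distance between puck_antenna and pocket_round below 0.014 m and z of puck_antenna in the frame of pocket_round between 0 and 0.007 m and distance of each of dummy_load, corner_adapter from where it was at the start of the episode below 0.03 m); the robot touches nothing.
It fails at once if a look-alike that is not part of the kit is moved more than 30 mm (distance of any of dummy_load, corner_adapter from where it was at the start of the episode above 0.03 m).
It also fails if it takes over 83 s, if anything falls off the work surface, if the arm or the gripper's body presses on something with over 40 N, if the wrist force passes 120 N, or if a joint passes its speed limit or range.

## Working session

There is one attempt and no reset: what is moved stays moved. The work goes in short steps, Python scripts to look and compute and a shell command to move; the robot and the scene stay as the last step left them, time stands still between calls to the robot, and variables do not carry over. Pictures are saved under pics/ and viewed, and the job is handed in when it is done.

```bash
ls; mkdir -p pics; python3 - <<'E'
from station import manip
import cv2
print(manip.sense())
print(manip.grasp_offset)
for n in ["scene","top","wrist"]:
    c=manip.read_camera(n)
    cv2.imwrite(f"pics/{n}0.png",c["img"][:,:,::-1])
    print(n,{k:v for k,v in c.items() if k!="img"})
E
```

```text
pics
{'time': 0.0, 'q': array([ 6.91972652e+01,  2.17372840e+01,  9.93953382e+01, -7.32075920e-04,
        5.89293340e+01, -1.90603997e+00]), 'qvel': array([-0.01031606,  0.01299337, -0.00488266, -0.03159222, -0.05014548,
       -0.05608646]), 'joint_torque': array([-3.51720308e-03, -7.63724756e+01, -4.34381425e+01,  6.49975729e-02,
        4.24102717e-02, -1.45149393e-04]), 'tcp_pos': array([0.22654945, 0.6619074 , 0.21330562]), 'eef_rot': array([[-3.73808676e-04,  3.23856394e-01,  9.46106176e-01],
       [-1.01473187e-03,  9.46105632e-01, -3.23856609e-01],
       [-9.99999415e-01, -1.08110450e-03, -2.50350877e-05]]), 'contact_force': array([-0.53592223, -0.39720101,  0.43112954]), 'moment': array([-0.01350483,  0.03407271, -0.01462327]), 'width': 0.09147625367549077}
0.0188
scene {'fx': 532.5338952976995, 'fy': 532.5338952976995, 'cx': 279.21054984192216, 'cy': 213.30218870142505, 'distortion': array([-0.11353576,  0.        ,  0.        ,  0.        ,  0.        ]), 'rvec': array([ 1.62604572,  2.11612061, -0.71448416]), 'tvec': array([ 0.10743701, -0.33024561,  1.7176431 ])}
top {'fx': 419.8541997929565, 'fy': 419.8541997929565, 'cx': 275.3201732725301, 'cy': 208.1696648862657, 'distortion': array([0.03375401, 0.        , 0.        , 0.        , 0.        ]), 'rvec': array([ 2.17039015, -2.187655  ,  0.12807725]), 'tvec': array([0.01219083, 0.45353788, 0.97396471])}
wrist {'fx': 294.9685941586372, 'fy': 294.9685941586372, 'cx': 280.02317994237944, 'cy': 208.54424838022942, 'distortion': array([-0.00385067,  0.        ,  0.        ,  0.        ,  0.        ]), 'rvec': array([-2.38015061, -1.70124544, -0.21751695]), 'tvec': array([-0.69959673, -0.0296658 ,  0.38846325])}
```

View pics/scene0.png

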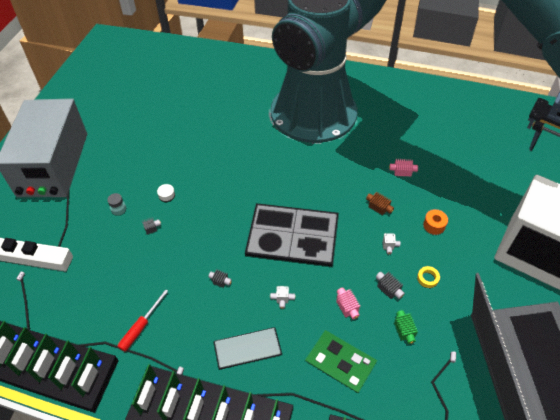

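View pics/top0.png

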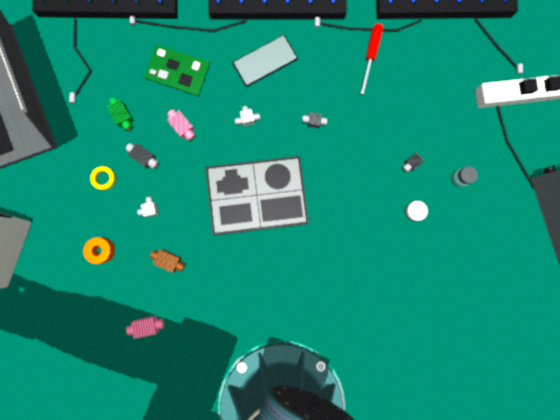

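View pics/wrist0.png

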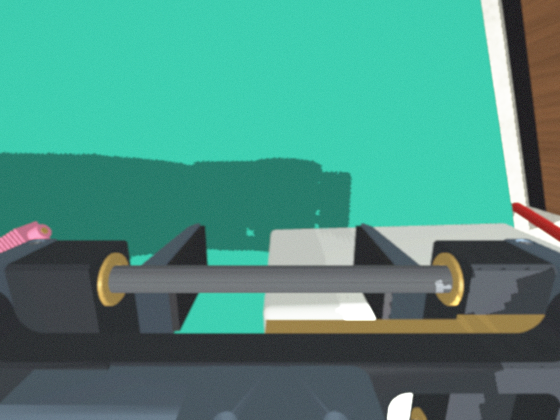

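The top view shows:
- Dark finned blocks: (142,155) is long with two connectors. (315,120) is short with two connectors, and (413,162) has one.
- White metal pieces: (247,117) is a T with three connectors, and (148,207) is an L.
- White puck at (417,211), with a dark grey knob at (465,176) that isn't meant.
- Tray around (257,195): tee pocket upper left, round upper right, short lower left, long lower right.

Next I'll enlarge these and measure them.

```bash
cat > h.py <<'E'
import numpy as np, cv2
from station import manip
def rays(c,uv):
    K=np.array([[c["fx"],0,c["cx"]],[0,c["fy"],c["cy"]],[0,0,1]])
    p=cv2.undistortPoints(np.array(uv,float).reshape(-1,1,2),K,c["distortion"]).reshape(-1,2)
    R=cv2.Rodrigues(c["rvec"])[0]
    d=np.c_[p,np.ones(len(p))]@R
    o=-R.T@c["tvec"]
    return o,d
def w(c,uv,z):
    o,d=rays(c,uv); return o+d*((z-o[2])/d[:,2])[:,None]
def proj(c,P):
    K=np.array([[c["fx"],0,c["cx"]],[0,c["fy"],c["cy"]],[0,0,1]])
    return cv2.projectPoints(np.array(P,float).reshape(-1,1,3),c["rvec"],c["tvec"],K,c["distortion"])[0].reshape(-1,2)
def ortho(c,x0,x1,y0,y1,z,s):
    """metric picture, s px per m; up=+x, left=+y"""
    nr=int(round((x1-x0)*s)); nc=int(round((y1-y0)*s))
    r,cc=np.mgrid[0:nr,0:nc]
    P=np.stack([x1-(r+.5)/s,y1-(cc+.5)/s,np.full(r.shape,z)],-1)
    m=proj(c,P).reshape(nr,nc,2).astype(np.float32)
    return cv2.remap(c["img"],m[...,0],m[...,1],cv2.INTER_CUBIC)
E
python3 - <<'E'
from h import *
c=manip.read_camera("top")
print(w(c,[(0,0),(142,155),(315,120),(413,162),(247,117),(148,207),(417,211),(232,182),(277,176),(236,214),(281,208)],0.015).round(4))
o,_=rays(c,[(0,0)]);print(o)
np.save("topimg.npy",c["img"])
img=c["img"]
def crop(u,v,h=25,s=8): return cv2.resize(img[v-h:v+h,u-h:u+h],None,fx=s*.65,fy=s*.65,interpolation=cv2.INTER_CUBIC)
a=[crop(*p) for p in [(142,155),(315,120),(413,162),(247,117),(148,207),(417,211)]]
cv2.imwrite("pics/crops.png",np.vstack([np.hstack(a[:3]),np.hstack(a[3:])])[:,:,::-1])
cv2.imwrite("pics/tray.png",cv2.resize(img[145:245,195:320],None,fx=6,fy=6,interpolation=cv2.INTER_CUBIC)[:,:,::-1])
E
```

```text
[[ 0.9673  0.673   0.015 ]
 [ 0.5848  0.3271  0.015 ]
 [ 0.67   -0.0904  0.015 ]
 [ 0.5644 -0.326   0.015 ]
 [ 0.6781  0.0755  0.015 ]
 [ 0.4593  0.3104  0.015 ]
 [ 0.4452 -0.3308  0.015 ]
 [ 0.5182  0.1119  0.015 ]
 [ 0.5322  0.0037  0.015 ]
 [ 0.4411  0.1023  0.015 ]
 [ 0.4547 -0.0051  0.015 ]]
[0.35495848 0.02708656 1.01376687]
```

View pics/crops.png

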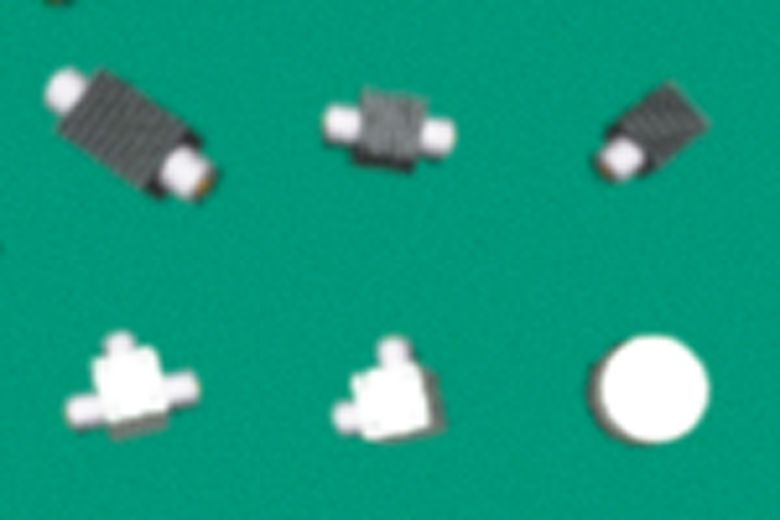

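View pics/tray.png

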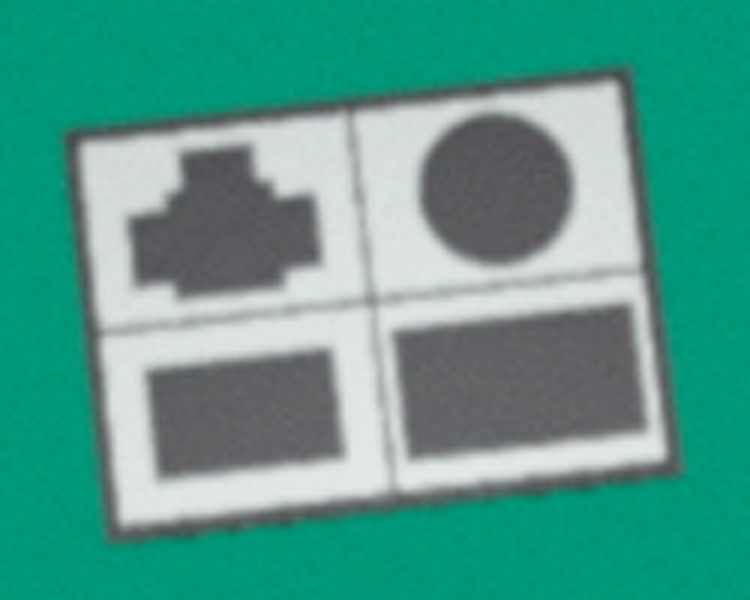

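The crops confirm the identities: two connectors on both attenuators, one on the load; three on the T, two on the L. Next I fit poses by silhouette.

```bash
cat > fit.py <<'E'
from h import *
from scipy.optimize import minimize
def box(x0,x1,y0,y1,z0,z1): return np.array([(x,y,z) for x in(x0,x1) for y in(y0,y1) for z in(z0,z1)])*1e-3
def cyl(ax,a0,a1,r,zc,off=0):
    t=np.linspace(0,2*np.pi,24,endpoint=False); o=[]
    for a in(a0,a1):
        for q in t:
            u,v=r*np.cos(q),zc+r*np.sin(q)
            o.append((off+u,a,v) if ax=='y' else (a,u,v))
    return np.array(o)*1e-3
def disc(r,z0,z1):
    t=np.linspace(0,2*np.pi,48,endpoint=False)
    return np.array([(r*np.cos(q),r*np.sin(q),z) for z in(z0,z1) for q in t])*1e-3
M={"long":[box(-18,18,-24,24,0,34),cyl('y',-40,40,10,17)],
"short":[box(-14,14,-15,15,0,30),cyl('y',-29,29,8,15)],
"split":[box(-22,6,-14,14,0,34),cyl('y',-30,30,7,9,-8),cyl('x',0,22,7,9)],
"puck":[disc(23,0,26)],"tray":[box(-83,83,-115,115,0,15)],
"dummy":[box(-14,14,-15,15,0,30),cyl('y',0,29,8,15)],
"corner":[box(-22,6,-14,14,0,34),cyl('y',0,30,7,9,-8),cyl('x',0,22,7,9)]}
S=6
def mask(c,name,p,z,u0,v0,h):
    m=np.zeros((2*h*S,2*h*S),np.uint8)
    cs,sn=np.cos(p[2]),np.sin(p[2]); R=np.array([[cs,-sn,0],[sn,cs,0],[0,0,1]])
    for part in M[name]:
        q=proj(c,part@R.T+[p[0],p[1],z]); q=((q-[u0-h,v0-h]+.5)*S-.5)
        cv2.fillConvexPoly(m,cv2.convexHull(np.round(q*16).astype(np.int32)),255,cv2.LINE_AA,4)
    return m.astype(float)/255
def fit(c,name,uv,yaw,h,z=0.,hsv=None):
    u0,v0=uv; im=c["img"][v0-h:v0+h,u0-h:u0+h]
    bg=np.median(np.r_[im[0],im[-1],im[:,0],im[:,-1]],0)
    im=cv2.resize(im,None,fx=S,fy=S,interpolation=cv2.INTER_CUBIC).astype(float)
    seg=(np.abs(im-bg).max(-1)>45).astype(float)
    g=w(c,[uv],.015)[0]
    best=None
    for y in np.atleast_1d(yaw):
        f=lambda p: np.abs(cv2.GaussianBlur(mask(c,name,(p[0]/100,p[1]/100,p[2]/5),z,u0,v0,h)-seg,(0,0),2)).sum()/seg.sum()
        x0=np.array([g[0]*100,g[1]*100,np.radians(y)*5])
        r=minimize(f,x0,method="Nelder-Mead",options=dict(initial_simplex=x0+np.r_[np.zeros((1,3)),np.eye(3)*.8],xatol=.003,fatol=1e-5))
        if best is None or r.fun<best.fun: best=r
    p=best.x; return p[0]/100,p[1]/100,np.degrees(p[2]/5),best.fun,seg.sum()/S/S
E
python3 - <<'E'
from fit import *
c=manip.read_camera("top")
for n,uv,y,h in [("long",(142,155),(30,60,-60,-30),25),("short",(315,120),(0,20,-20),25),("split",(247,117),(0,20,-20),25),("puck",(417,211),0,25),("dummy",(413,162),(140,120,100),22),("corner",(148,207),(0,20,-20),22),("tray",(257,195),(5,-5),60)]:
    print(n,np.round(fit(c,n,uv,y,h),4))
# pocket centroids
x,y,a,_,_=fit(c,"tray",(257,195),(5,-5),60); a=np.radians(a)
for n,sx,sy in [("tee/round...",1,1),("",1,-1),("",-1,1),("",-1,-1)]:
    d=np.array([[np.cos(a),-np.sin(a)],[np.sin(a),np.cos(a)]])@[39*sx/1e3,55*sy/1e3]
    print(sx,sy,(d+[x,y]).round(4))
E
```

```text
long [ 5.833000e-01  3.277000e-01 -3.506620e+01  6.530000e-02  5.065833e+02]
short [ 6.708000e-01 -8.800000e-02 -8.455200e+00  1.136000e-01  3.066111e+02]
split [6.847000e-01 7.810000e-02 1.572350e+01 1.761000e-01 3.543333e+02]
puck [ 4.463000e-01 -3.302000e-01  3.451600e+00  1.036000e-01  4.141111e+02]
dummy [  0.566   -0.3275 123.8961   0.4047 251.3611]
corner [4.617000e-01 3.087000e-01 1.382660e+01 1.365000e-01 3.234167e+02]
tray [4.8710000e-01 5.3400000e-02 6.4225000e+00 4.5000000e-03 6.6704722e+03]
1 1 [0.5197 0.1124]
1 -1 [0.5321 0.0031]
-1 1 [0.4422 0.1037]
-1 -1 [ 0.4545 -0.0056]
```

```bash
python3 - <<'E'
from fit import *
c=manip.read_camera("top"); img=c["img"]; out=[]
for n,uv,p in [("long",(142,155),(.5833,.3277,-35.07)),("short",(315,120),(.6708,-.088,-8.46)),("split",(247,117),(.6847,.0781,15.7)),("puck",(417,211),(.4463,-.3302,0)),("corner",(148,207),(.4617,.3087,13.8))]:
    h=22;u,v=uv
    m=mask(c,n,(p[0],p[1],np.radians(p[2])),0,u,v,h)
    im=cv2.resize(img[v-h:v+h,u-h:u+h],None,fx=S,fy=S,interpolation=cv2.INTER_CUBIC).copy()
    cs,_=cv2.findContours((m>.5).astype(np.uint8),0,2); cv2.drawContours(im,cs,-1,(255,0,0),1)
    out.append(im)
out.append(np.zeros_like(out[0]))
cv2.imwrite("pics/ov.png",np.vstack([np.hstack(out[:3]),np.hstack(out[3:])])[:,:,::-1])
E
```

```text
(no output)
```

View pics/ov.png

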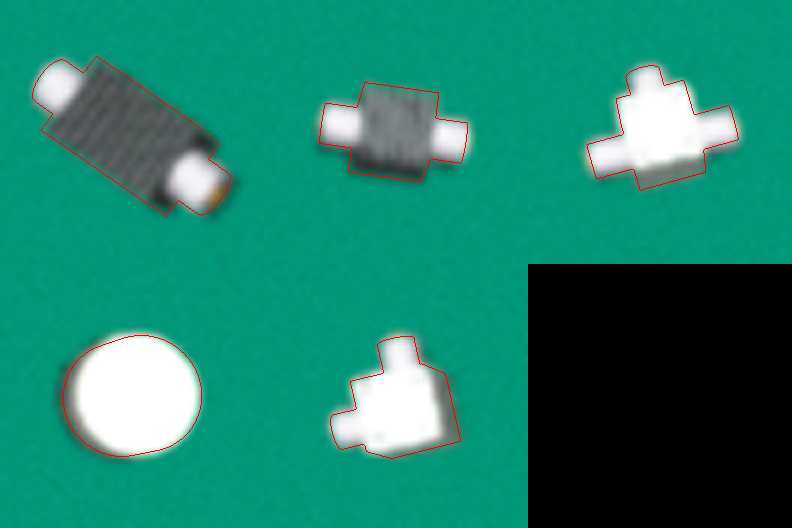

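```bash
cat > plan.py <<'E'
import sys,numpy as np
from station import manip
x,y,z,yaw=map(float,sys.argv[1:5])
s=manip.sense(); R=s["eef_rot"]; p=s["tcp_pos"]
cy=np.degrees(np.arctan2(R[1,1],R[0,1]))
turn=(-(yaw-cy)+180)%360-180
t=np.radians(yaw); T=np.array([[0,np.cos(t),np.sin(t)],[0,np.sin(t),-np.cos(t)],[-1,0,0]])
d=np.array([x,y,z])-p
from scipy.spatial.transform import Rotation as Ro
print("t",round(s["time"],2),"pos",p.round(4),"yaw",cy.round(2),"tilt",np.degrees(np.arccos(-R[2,0])).round(2),"width",round(s["width"],4),"F",s["contact_force"].round(1),"q6",s["q"][5].round(1))
print("turn rotvec now->goal",Ro.from_matrix(R.T@T).as_rotvec(degrees=True).round(2))
print("shift in current axes mm",(R.T@d*1e3).round(1)," in goal axes mm",(T.T@d*1e3).round(1))
E
python3 plan.py .5833 .3277 .15 -35.1
```

```text
t 0.3 pos [0.2267 0.6622 0.2138] yaw 71.1 tilt 0.01 width 0.0911 F [ 0.1 -0.8 -0.5] q6 -1.9
turn rotvec now->goal [1.062e+02 1.000e-02 1.000e-02]
shift in current axes mm [  63.8 -200.9  445.8]  in goal axes mm [ 63.8 484.1  68.6]
```

```bash
python3 -m inch '[[0,0,0,8.4,0,0,1],[0,0,0,8.4,0,0,1],[0,0,0,8.4,0,0,1],[0,0,0,8.4,0,0,1],[0,0,0,8.4,0,0,1],[0,0,0,8.4,0,0,1],[0,0,0,8.4,0,0,1],[0,0,0,8.4,0,0,1],[0,0,0,8.4,0,0,1],[0,0,0,8.4,0,0,1],[0,0,0,8.4,0,0,1],[0,0,0,8.4,0,0,1],[0,0,0,5,0,0,1]]' 30; python3 plan.py .5833 .3277 .15 -35.1
```

```text
time: 1.6
tcp_pos: [0.2264, 0.6615, 0.2126]
eef_rot: [[-0.001, 0.795, -0.607], [-0.002, -0.607, -0.795], [-1.0, 0.001, 0.002]]
contact_force: [0.0, -0.6, 0.0]
width: 0.0912
t 1.6 pos [0.2264 0.6615 0.2126] yaw -37.36 tilt 0.12 width 0.0912 F [ 0.  -0.6  0. ] q6 106.6
turn rotvec now->goal [-2.26  0.12 -0.03]
shift in current axes mm [ 63.  486.2  48.6]  in goal axes mm [ 62.6 483.9  67.8]
```

```bash
python3 -m inch '[[0,0.048,0.005,-2,0,0,1],[0,0.048,0.007,0,0,0,1],[0,0.048,0.007,0,0,0,1],[0,0.048,0.007,0,0,0,1],[0.01,0.048,0.007,0,0,0,1],[0.01,0.048,0.007,0,0,0,1],[0.01,0.048,0.007,0,0,0,1],[0.01,0.048,0.007,0,0,0,1],[0.01,0.045,0.007,0,0,0,1],[0.01,0.035,0.006,0,0,0,1],[0,0,0,0,0,0,1]]'; python3 plan.py .5833 .3277 .013 -35.1
```

```text
time: 2.7
tcp_pos: [0.5726, 0.3283, 0.1528]
eef_rot: [[0.002, 0.815, -0.579], [0.001, -0.579, -0.815], [-1.0, 0.001, -0.002]]
contact_force: [-1.1, 0.2, -0.2]
width: 0.0912
t 2.7 pos [0.5726 0.3283 0.1528] yaw -35.37 tilt 0.14 width 0.0912 F [-1.1  0.2 -0.2] q6 63.2
turn rotvec now->goal [-0.27 -0.13 -0.04]
shift in current axes mm [139.8   9.   -5.4]  in goal axes mm [139.8   9.1  -5.6]
```

```bash
python3 -m inch '[[0.04,0.005,-0.003,-0.3,0,0,1],[0.02,0.004,-0.003,0,0,0,1],[0,0,0,0,0,0,1]]'; python3 plan.py .5833 .3277 .013 -35.1; cat > ov.py <<'E'
import sys
from fit import *
# ov.py cam out name x y yaw z [name ...]
c=manip.read_camera(sys.argv[1]); im=c["img"].copy()
a=sys.argv[3:]
for i in range(0,len(a),5):
    n=a[i]; x,y,yaw,z=map(float,a[i+1:i+5]); t=np.radians(yaw)
    R=np.array([[np.cos(t),-np.sin(t),0],[np.sin(t),np.cos(t),0],[0,0,1]])
    for part in M[n]:
        q=proj(c,part@R.T+[x,y,z]); cv2.polylines(im,[cv2.convexHull(np.round(q).astype(np.int32))],True,(255,0,0),1)
cv2.imwrite(sys.argv[2],im[:,:,::-1])
E
python3 ov.py wrist pics/w1.png long .5833 .3277 -35.1 0
```

```text
time: 3.0
tcp_pos: [0.585, 0.328, 0.0923]
eef_rot: [[0.004, 0.817, -0.576], [0.003, -0.576, -0.817], [-1.0, 0.002, -0.004]]
contact_force: [-0.2, -0.7, 0.0]
width: 0.0915
t 3.0 pos [0.585  0.328  0.0923] yaw -35.2 tilt 0.27 width 0.0915 F [-0.2 -0.7  0. ] q6 62.4
turn rotvec now->goal [-0.1  -0.25 -0.09]
shift in current axes mm [79.3 -1.4  1.6]  in goal axes mm [79.3 -1.2  1.3]
```

View pics/w1.png

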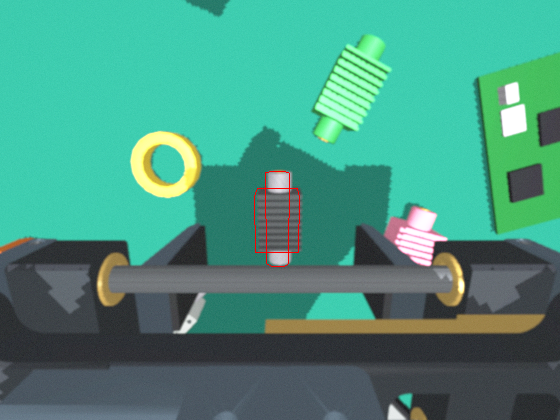

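Wrist view: the red model outline lies on the dark two-connector block at (278,220), and the fingers straddle it. Descending and gripping.

```bash
python3 -m inch '[[0.03,-0.001,0.001,0,-0.2,0,1],[0.025,0,0,0,0,0,1],[0.018,0,0,0,0,0,1],[0.005,0,0,0,0,0,1],[0,0,0,0,0,0,-0.3],[0,0,0,0,0,0,-0.3],[0,0,0,0,0,0,-0.3],[0,0,0,0,0,0,-0.3],[0,0,0,0,0,0,-0.3]]' 30; python3 plan.py .5833 .3277 .013 -35.1
```

```text
time: 3.95
tcp_pos: [0.587, 0.333, 0.0234]
eef_rot: [[0.012, 0.819, -0.574], [0.005, -0.574, -0.819], [-1.0, 0.007, -0.012]]
contact_force: [-0.2, -0.5, 1.0]
width: 0.0539
t 3.95 pos [0.587  0.333  0.0234] yaw -35.04 tilt 0.77 width 0.0539 F [-0.2 -0.5  1. ] q6 62.7
turn rotvec now->goal [ 0.06 -0.66 -0.4 ]
shift in current axes mm [10.4 -0.   6.6]  in goal axes mm [10.4  0.1  6.5]
```

```bash
python3 -m inch '[[0.010,0,0.006,0,-0.7,-0.4,0.15],[0,0,0,0,0,0,0.15]]' 30; python3 plan.py .5833 .3277 .013 -35.1
```

```text
time: 4.15
tcp_pos: [0.5836, 0.3278, 0.0132]
eef_rot: [[-0.001, 0.819, -0.574], [-0.001, -0.574, -0.819], [-1.0, -0.0, 0.001]]
contact_force: [-0.4, 0.5, 0.3]
width: 0.0524
t 4.15 pos [0.5836 0.3278 0.0132] yaw -35.04 tilt 0.06 width 0.0524 F [-0.4  0.5  0.3] q6 62.4
turn rotvec now->goal [0.06 0.06 0.02]
shift in current axes mm [ 0.2 -0.1  0.3]  in goal axes mm [ 0.2 -0.1  0.3]
```

```bash
python3 -m inch '[[0,0,0,0,0,0,-0.4],[0,0,0,0,0,0,-0.4],[0,0,0,0,0,0,-0.4],[0,0,0,0,0,0,-0.4],[0,0,0,0,0,0,-0.4]]' 30; python3 plan.py .5833 .3277 .013 -35.1
```

```text
time: 4.65
tcp_pos: [0.5835, 0.3275, 0.0127]
eef_rot: [[-0.002, 0.819, -0.574], [-0.001, -0.574, -0.819], [-1.0, -0.001, 0.002]]
contact_force: [0.5, -0.0, -1.4]
width: 0.036
t 4.65 pos [0.5835 0.3275 0.0127] yaw -35.06 tilt 0.11 width 0.036 F [ 0.5 -0.  -1.4] q6 62.4
turn rotvec now->goal [0.04 0.1  0.04]
shift in current axes mm [-0.3 -0.2 -0. ]  in goal axes mm [-0.3 -0.2 -0. ]
```

```bash
python3 -m inch '[[-0.02,0,0,0,0,0,-0.4],[-0.03,0,0,-8.2,0,0,-0.4],[-0.03,0,0,-8.2,0,0,-0.4],[-0.01,0,0,-8.2,0,0,-0.4],[0,0,0,-8.2,0,0,-0.4],[0,0,0,-8.2,0,0,-0.4],[0,0,0,0,0,0,-0.4]]' 30; python3 plan.py .4545 -.0056 .08 6.4
```

```text
time: 5.35
tcp_pos: [0.5821, 0.3272, 0.1051]
eef_rot: [[-0.004, 0.991, 0.131], [-0.002, 0.131, -0.991], [-1.0, -0.004, 0.002]]
contact_force: [-0.4, 0.6, -2.2]
width: 0.0359
t 5.35 pos [0.5821 0.3272 0.1051] yaw 7.5 tilt 0.27 width 0.0359 F [-0.4  0.6 -2.2] q6 19.8
turn rotvec now->goal [1.1  0.1  0.25]
shift in current axes mm [  26.3 -169.8  313.2]  in goal axes mm [  25.1 -163.9  316.5]
```

```bash
python3 -m inch '[[0,-0.01,0.02,1,0,0.2,-0.4],[0,-0.021,0.04,0,0,0,-0.4],[0,-0.021,0.04,0,0,0,-0.4],[0,-0.021,0.04,0,0,0,-0.4],[0,-0.021,0.04,0,0,0,-0.4],[0,-0.021,0.04,0,0,0,-0.4],[0,-0.021,0.04,0,0,0,-0.4],[0,-0.018,0.035,0,0,0,-0.4],[0,-0.009,0.016,0,0,0,-0.4],[0,0,0,0,0,0,-0.4]]' 30; python3 plan.py .4545 -.0056 .07 6.4
```

```text
time: 6.35
tcp_pos: [0.4425, -0.0076, 0.1038]
eef_rot: [[-0.001, 0.998, 0.065], [-0.001, 0.065, -0.998], [-1.0, -0.001, 0.001]]
contact_force: [0.0, -0.1, -2.2]
width: 0.036
t 6.35 pos [ 0.4425 -0.0076  0.1038] yaw 3.75 tilt 0.07 width 0.036 F [ 0.  -0.1 -2.2] q6 -7.7
turn rotvec now->goal [-2.65  0.05  0.06]
shift in current axes mm [33.7 12.2 -1.2]  in goal axes mm [33.8 12.2 -0.6]
```

```bash
python3 -m inch '[[0.015,0.008,-0.001,-2.6,0,0,-0.4],[0.015,0.004,0,0,0,0,-0.4],[0,0,0,0,0,0,-0.4]]' 30; python3 plan.py .4545 -.0056 .022 6.4; python3 ov.py wrist pics/w2.png puck .4545 -.0056 0 0; python3 ov.py top pics/t2.png long .4545 -.0056 6.4 .06
```

```text
time: 6.65
tcp_pos: [0.4555, -0.0054, 0.0735]
eef_rot: [[0.001, 0.995, 0.099], [-0.001, 0.099, -0.995], [-1.0, 0.001, 0.001]]
contact_force: [-0.3, 0.4, -3.2]
width: 0.0358
t 6.65 pos [ 0.4555 -0.0054  0.0735] yaw 5.71 tilt 0.07 width 0.0358 F [-0.3  0.4 -3.2] q6 -9.2
turn rotvec now->goal [-0.69  0.05 -0.05]
shift in current axes mm [51.5 -1.1  0. ]  in goal axes mm [51.5 -1.   0.1]
```

View pics/w2.png

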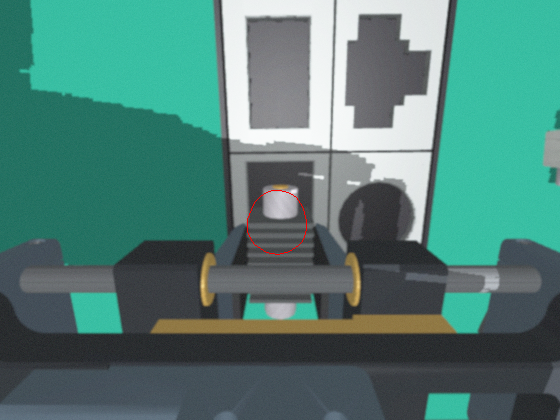

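Wrist view: the long part is held between the fingers at (280,240), above the long pocket (280,190 and below), aligned with it. Lowering.

```bash
python3 -m inch '[[0.02,-0.001,0,-0.7,0,0,-0.4],[0.02,0,0,0,0,0,-0.4],[0.01,0,0,0,0,0,-0.4],[0,0,0,0,0,0,-0.4]]' 30; python3 plan.py .4545 -.0056 .0205 6.4
```

```text
time: 7.15
tcp_pos: [0.4571, -0.0045, 0.0263]
eef_rot: [[0.007, 0.994, 0.11], [-0.001, 0.11, -0.994], [-1.0, 0.006, 0.002]]
contact_force: [0.4, 1.1, -1.3]
width: 0.0359
t 7.15 pos [ 0.4571 -0.0045  0.0263] yaw 6.33 tilt 0.38 width 0.0359 F [ 0.4  1.1 -1.3] q6 -9.7
turn rotvec now->goal [-0.07  0.1  -0.36]
shift in current axes mm [ 5.8 -2.7  0.8]  in goal axes mm [ 5.8 -2.7  0.8]
```

```bash
python3 -m inch '[[0.0055,-0.0025,0.001,0,0.1,-0.4,-0.4],[0,0,0,0,0,0,-0.4]]' 30; python3 plan.py .4545 -.0056 .0205 6.4
```

```text
time: 7.35
tcp_pos: [0.4552, -0.0057, 0.0216]
eef_rot: [[-0.0, 0.994, 0.11], [-0.0, 0.11, -0.994], [-1.0, -0.0, 0.0]]
contact_force: [0.3, 0.1, -2.3]
width: 0.0359
t 7.35 pos [ 0.4552 -0.0057  0.0216] yaw 6.31 tilt 0.01 width 0.0359 F [ 0.3  0.1 -2.3] q6 -9.9
turn rotvec now->goal [-0.09  0.01  0.01]
shift in current axes mm [ 1.1 -0.7 -0.2]  in goal axes mm [ 1.1 -0.7 -0.2]
```

```bash
python3 -m inch '[[0.0012,-0.0005,0,0,0,0,-0.4],[0,0,0,0,0,0,0.2],[0,0,0,0,0,0,0.2],[0,0,0,0,0,0,0.2],[-0.01,0,0,0,0,0,0.2],[-0.03,0,0,0,0,0,0.2],[-0.04,0,0,0,0,0,0.2],[-0.04,0,0,0,0,0,1]]' 30; python3 plan.py .6708 -.088 .09 -8.5;  python3 ov.py wrist pics/w3.png puck .5 -.2 0 0;
```

```text
time: 8.15
tcp_pos: [0.4527, -0.0058, 0.1435]
eef_rot: [[-0.006, 0.994, 0.109], [0.0, 0.109, -0.994], [-1.0, -0.006, -0.001]]
contact_force: [0.5, -0.2, -0.4]
width: 0.06
t 8.15 pos [ 0.4527 -0.0058  0.1435] yaw 6.27 tilt 0.34 width 0.06 F [ 0.5 -0.2 -0.4] q6 -9.9
turn rotvec now->goal [ 1.477e+01 -1.000e-02  3.400e-01]
shift in current axes mm [ 52.2 208.1 105.6]  in goal axes mm [ 53.5 227.9  49.1]
```

View pics/w3.png

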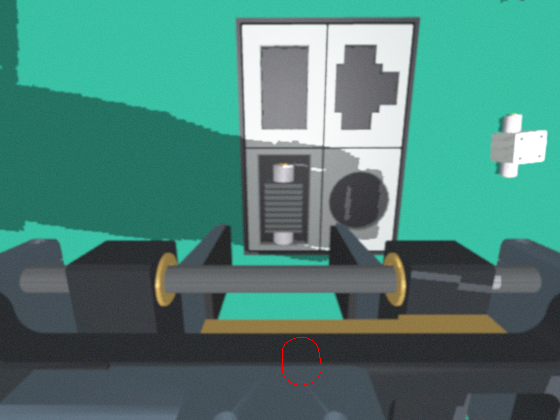

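Wrist view: the long attenuator sits in its pocket at (284,205). Next is the short attenuator.

```bash
python3 -m inch '[[0,0,0,7.4,0,0.3,1],[0,0,0,7.4,0,0,1],[0,0.03,0.007,0,0,0,1],[0,0.045,0.01,0,0,0,1],[0,0.045,0.01,0,0,0,1],[0,0.045,0.01,0,0,0,1],[0.02,0.04,0.008,0,0,0,1],[0.02,0.02,0.004,0,0,0,1],[0,0,0,0,0,0,1]]' 30; python3 plan.py .6708 -.088 .0125 -8.5
```

```text
time: 9.1
tcp_pos: [0.6812, -0.0935, 0.1235]
eef_rot: [[0.021, 0.987, -0.158], [-0.001, -0.158, -0.987], [-1.0, 0.021, -0.002]]
contact_force: [-0.9, -0.0, -0.7]
width: 0.0912
t 9.1 pos [ 0.6812 -0.0935  0.1235] yaw -9.12 tilt 1.22 width 0.0912 F [-0.9 -0.  -0.7] q6 -0.8
turn rotvec now->goal [-0.62 -0.1  -1.21]
shift in current axes mm [110.7 -13.4  -3.6]  in goal axes mm [111.  -11.1  -3.9]
```

```bash
python3 -m inch '[[0.02,-0.012,-0.004,-0.6,0,-1.2,1],[0.02,0,0,0,0,0,1],[0.01,0,0,0,0,0,1],[0,0,0,0,0,0,1]]' 30; python3 plan.py .6708 -.088 .0125 -8.5; python3 ov.py wrist pics/w4.png short .6708 -.088 -8.5 0
```

```text
time: 9.5
tcp_pos: [0.6668, -0.086, 0.0723]
eef_rot: [[-0.003, 0.989, -0.146], [0.002, -0.146, -0.989], [-1.0, -0.003, -0.002]]
contact_force: [-0.1, -1.0, -0.3]
width: 0.0913
t 9.5 pos [ 0.6668 -0.086   0.0723] yaw -8.42 tilt 0.22 width 0.0913 F [-0.1 -1.  -0.3] q6 -1.1
turn rotvec now->goal [ 0.08 -0.11  0.19]
shift in current axes mm [59.8  4.4  1.5]  in goal axes mm [59.8  4.2  1.4]
```

View pics/w4.png

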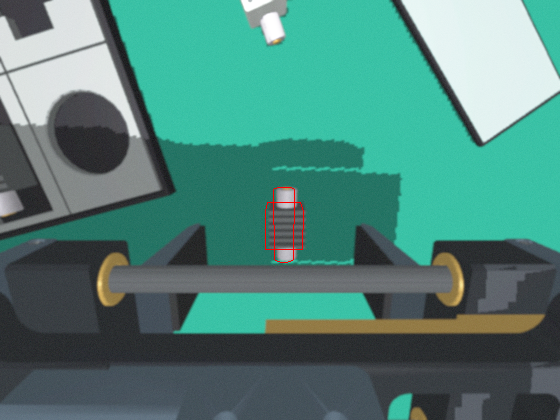

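Outline matches the two-connector short block at (285,225). Descending.

```bash
python3 -m inch '[[0.025,0.004,0.001,0,0,0.2,1],[0.02,0,0,0,0,0,0.2],[0.01,0,0,0,0,0,0.2],[0,0,0,0,0,0,0.2]]' 30; python3 plan.py .6708 -.088 .0125 -8.5
```

```text
time: 9.95
tcp_pos: [0.6721, -0.0872, 0.0194]
eef_rot: [[0.005, 0.989, -0.146], [0.001, -0.146, -0.989], [-1.0, 0.004, -0.002]]
contact_force: [0.7, -0.6, -0.3]
width: 0.0701
t 9.95 pos [ 0.6721 -0.0872  0.0194] yaw -8.38 tilt 0.27 width 0.0701 F [ 0.7 -0.6 -0.3] q6 -1.2
turn rotvec now->goal [ 0.12 -0.11 -0.25]
shift in current axes mm [ 6.9 -1.2  1. ]  in goal axes mm [ 6.9 -1.1  1. ]
```

```bash
python3 -m inch '[[0.007,-0.001,0.001,0,0,-0.2,0.2],[0,0,0,0,0,0,-0.5],[0,0,0,0,0,0,-0.5],[0,0,0,0,0,0,-0.5],[0,0,0,0,0,0,-0.5],[0,0,0,0,0,0,-0.5]]' 30; python3 plan.py .6708 -.088 .0125 -8.5
```

```text
time: 10.55
tcp_pos: [0.6722, -0.0883, 0.0146]
eef_rot: [[0.003, 0.989, -0.146], [0.001, -0.146, -0.989], [-1.0, 0.003, -0.002]]
contact_force: [0.9, -0.6, -1.3]
width: 0.0271
t 10.55 pos [ 0.6722 -0.0883  0.0146] yaw -8.38 tilt 0.21 width 0.0271 F [ 0.9 -0.6 -1.3] q6 -1.2
turn rotvec now->goal [ 0.12 -0.1  -0.19]
shift in current axes mm [ 2.1 -1.4 -0.1]  in goal axes mm [ 2.1 -1.4 -0.1]
```

```bash
python3 -m inch '[[0,0,0,0,0,0,-0.7],[-0.02,0,0,0,0,0,-0.7],[-0.03,0,0,-7.4,0,0,-0.7],[-0.02,0,0,-7.4,0,0,-0.7],[0,0,0,0,0,0,-0.7]]' 30; python3 plan.py .4422 .1037 .09 6.4;  python3 ov.py wrist pics/w5.png puck .5 -.2 0 0
```

```text
time: 11.05
tcp_pos: [0.6711, -0.0882, 0.0859]
eef_rot: [[0.001, 0.993, 0.12], [0.002, 0.12, -0.993], [-1.0, 0.002, -0.002]]
contact_force: [0.3, 0.4, -0.0]
width: 0.0276
t 11.05 pos [ 0.6711 -0.0882  0.0859] yaw 6.89 tilt 0.13 width 0.0276 F [ 0.3  0.4 -0. ] q6 -16.5
turn rotvec now->goal [ 0.49 -0.09 -0.09]
shift in current axes mm [  -4.1 -204.2 -218. ]  in goal axes mm [  -4.1 -206.  -216.3]
```

View pics/w5.png

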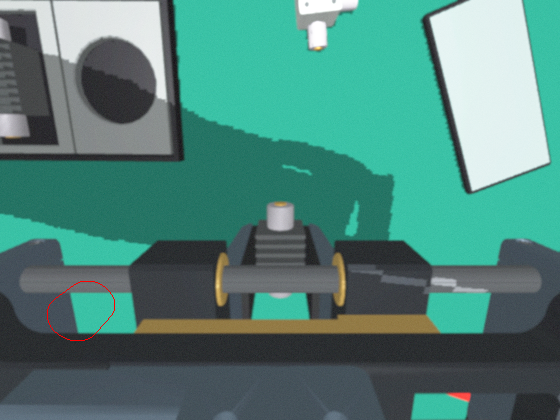

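The short part is held between the pads at (280,240). Carrying it to the short pocket.

```bash
python3 -m inch '[[0,-0.012,-0.013,0.4,0,0,-0.7],[0,-0.028,-0.03,0,0,0,-0.7],[0,-0.032,-0.034,0,0,0,-0.7],[0,-0.032,-0.034,0,0,0,-0.7],[0,-0.032,-0.034,0,0,0,-0.7],[0,-0.032,-0.034,0,0,0,-0.7],[0,-0.026,-0.027,0,0,0,-0.7],[0,-0.012,-0.012,0,0,0,-0.7],[0,0,0,0,0,0,-0.7]]' 30; python3 plan.py .4422 .1037 .06 6.4
```

```text
time: 12.0
tcp_pos: [0.4304, 0.1138, 0.0752]
eef_rot: [[-0.01, 0.997, 0.072], [0.0, 0.072, -0.997], [-1.0, -0.01, -0.001]]
contact_force: [-0.1, -0.6, -0.8]
width: 0.0284
t 12.0 pos [0.4304 0.1138 0.0752] yaw 4.11 tilt 0.56 width 0.0284 F [-0.1 -0.6 -0.8] q6 7.4
turn rotvec now->goal [-2.29 -0.07  0.55]
shift in current axes mm [15.  11.1 11. ]  in goal axes mm [15.2 10.5 11.4]
```

```bash
python3 -m inch '[[0.008,0.010,0.011,-2.3,0,0.5,-0.7],[0.005,0.001,0,0,0,0,-0.7],[0,0,0,0,0,0,-0.7]]' 30; python3 plan.py .4422 .1037 .023 6.4; python3 ov.py wrist pics/w6.png short .4422 .1037 6.4 .05
```

```text
time: 12.3
tcp_pos: [0.4424, 0.1031, 0.0602]
eef_rot: [[-0.002, 0.994, 0.106], [0.001, 0.106, -0.994], [-1.0, -0.002, -0.001]]
contact_force: [-0.9, 0.0, -1.2]
width: 0.0282
t 12.3 pos [0.4424 0.1031 0.0602] yaw 6.07 tilt 0.15 width 0.0282 F [-0.9  0.  -1.2] q6 4.0
turn rotvec now->goal [-0.33 -0.06  0.13]
shift in current axes mm [37.2 -0.  -0.5]  in goal axes mm [37.2 -0.1 -0.6]
```

View pics/w6.png

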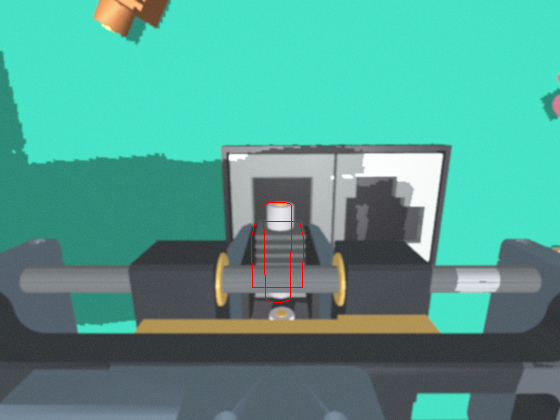

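Aligned over the short pocket (283,200). Lowering.

```bash
python3 -m inch '[[0.015,0,-0.0005,-0.3,0,0,-0.7],[0.013,0,0,0,0,0,-0.7],[0.004,0,0,0,0,0,-0.7],[0,0,0,0,0,0,-0.7]]' 30; python3 plan.py .4422 .1037 .0225 6.4
```

```text
time: 12.75
tcp_pos: [0.443, 0.1035, 0.0272]
eef_rot: [[-0.002, 0.994, 0.106], [0.001, 0.106, -0.994], [-1.0, -0.002, -0.001]]
contact_force: [-0.3, 0.1, -1.5]
width: 0.0278
t 12.75 pos [0.443  0.1035 0.0272] yaw 6.06 tilt 0.15 width 0.0278 F [-0.3  0.1 -1.5] q6 4.0
turn rotvec now->goal [-0.34 -0.07  0.14]
shift in current axes mm [ 4.7 -0.8 -0.3]  in goal axes mm [ 4.7 -0.8 -0.3]
```

```bash
python3 -m inch '[[0.0045,-0.0008,0,-0.3,0,0.1,-0.7],[0,0,0,0,0,0,-0.7],[0.001,0,0,0,0,0,0.1],[0,0,0,0,0,0,0.1],[0,0,0,0,0,0,0.1],[-0.01,0,0,0,0,0,0.1],[-0.03,0,0,0,0,0,0.1],[-0.04,0,0,0,0,0,0.1],[-0.03,0,0,0,0,0,1]]' 30; python3 plan.py .4463 -.3302 .09 0;  python3 ov.py wrist pics/w7.png short .4422 .1037 6.4 .007; python3 ov.py top pics/t7.png tray .4871 .0534 6.4 0
```

```text
time: 13.65
tcp_pos: [0.4404, 0.103, 0.1347]
eef_rot: [[-0.006, 0.994, 0.11], [0.0, 0.11, -0.994], [-1.0, -0.006, -0.001]]
contact_force: [-0.3, 0.7, 0.1]
width: 0.0559
t 13.65 pos [0.4404 0.103  0.1347] yaw 6.34 tilt 0.34 width 0.0559 F [-0.3  0.7  0.1] q6 3.8
turn rotvec now->goal [ 6.34 -0.03  0.34]
shift in current axes mm [ 44.5 -41.7 431.2]  in goal axes mm [ 44.7   5.9 433.2]
```

View pics/w7.png

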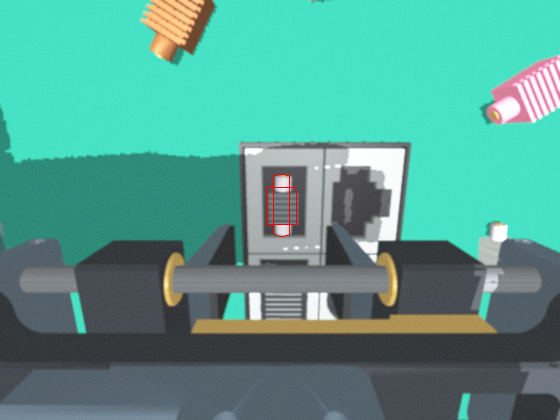

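Short attenuator is seated at (283,205) and its outline matches the pocket-floor height. Next is the splitter: block centre (0.6770, 0.0759), jaw yaw 15.7°.

```bash
python3 plan.py .6770 .0759 .075 15.7; python3 -m inch '[[0,0,0,-5,0,0.3,1],[0,0,0,-4.5,0,0,1]]' 30;  python3 plan.py .6770 .0759 .075 15.7
```

```text
t 13.75 pos [0.4426 0.1034 0.1366] yaw 6.35 tilt 0.07 width 0.0631 F [ 0.  -0.3 -0.8] q6 3.8
turn rotvec now->goal [-9.35 -0.07 -0.  ]
shift in current axes mm [ 61.5 229.9  53.3]  in goal axes mm [ 61.6 218.2  89.9]
time: 13.95
tcp_pos: [0.4429, 0.1035, 0.1384]
eef_rot: [[0.008, 0.961, 0.277], [0.003, 0.277, -0.961], [-1.0, 0.009, -0.0]]
contact_force: [0.3, 0.4, 0.5]
width: 0.0797
t 13.95 pos [0.4429 0.1035 0.1384] yaw 16.06 tilt 0.49 width 0.0797 F [0.3 0.4 0.5] q6 -6.0
turn rotvec now->goal [ 0.36 -0.02 -0.49]
shift in current axes mm [ 65.3 216.8  91.2]  in goal axes mm [ 63.4 217.9  89.9]
```

```bash
python3 -m inch '[[0,0.017,0.007,0.3,0,-0.5,1],[0,0.035,0.015,0,0,0,1],[0,0.04,0.0165,0,0,0,1],[0.01,0.04,0.0165,0,0,0,1],[0.015,0.04,0.0165,0,0,0,1],[0.015,0.025,0.011,0,0,0,1],[0.01,0.012,0.005,0,0,0,1],[0,0,0,0,0,0,1]]' 30; python3 plan.py .6770 .0759 .018 15.7
```

```text
time: 14.75
tcp_pos: [0.6741, 0.0752, 0.0865]
eef_rot: [[-0.001, 0.961, 0.275], [-0.0, 0.275, -0.961], [-1.0, -0.001, -0.0]]
contact_force: [-0.5, -0.2, 0.3]
width: 0.0912
t 14.75 pos [0.6741 0.0752 0.0865] yaw 15.97 tilt 0.06 width 0.0912 F [-0.5 -0.2  0.3] q6 -11.6
turn rotvec now->goal [ 0.27 -0.02  0.06]
shift in current axes mm [68.5  3.   0.1]  in goal axes mm [68.5  3.   0.1]
```

```bash
python3 -m inch '[[0.015,0.003,0,0.3,0,0,1],[0,0,0,0,0,0,1]]' 30; python3 plan.py .6770 .0759 .018 15.7;  python3 ov.py wrist pics/w8.png split .6847 .0781 15.7 0
```

```text
time: 14.95
tcp_pos: [0.6758, 0.0761, 0.0706]
eef_rot: [[-0.002, 0.963, 0.27], [-0.0, 0.27, -0.963], [-1.0, -0.002, -0.001]]
contact_force: [-0.2, 0.5, 0.4]
width: 0.091
t 14.95 pos [0.6758 0.0761 0.0706] yaw 15.64 tilt 0.13 width 0.091 F [-0.2  0.5  0.4] q6 -11.2
turn rotvec now->goal [-0.06 -0.03  0.13]
shift in current axes mm [52.6  1.2  0.5]  in goal axes mm [52.6  1.1  0.5]
```

View pics/w8.png

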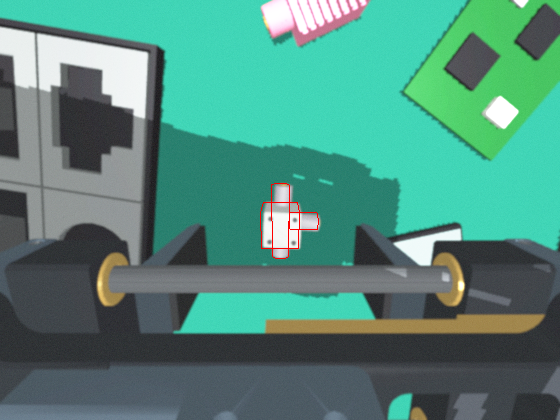

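Outline matches the three-connector T at (282,222). I'll narrow the jaws before descending, because the pale plate lies near the right finger.

```bash
python3 -m inch '[[0.01,0.001,0.0005,0,0,0.1,0.25],[0.015,0,0,0,0,0,0.25],[0.012,0,0,0,0,0,0.25],[0.006,0,0,0,0,0,0.25],[0,0,0,0,0,0,0.25]]' 30; python3 plan.py .6770 .0759 .0185 15.7
```

```text
time: 15.5
tcp_pos: [0.6762, 0.0765, 0.0259]
eef_rot: [[0.001, 0.963, 0.271], [0.001, 0.271, -0.963], [-1.0, 0.001, -0.0]]
contact_force: [0.6, -0.4, -0.5]
width: 0.0575
t 15.5 pos [0.6762 0.0765 0.0259] yaw 15.7 tilt 0.07 width 0.0575 F [ 0.6 -0.4 -0.5] q6 -11.3
turn rotvec now->goal [ 0.   -0.01 -0.07]
shift in current axes mm [7.4 0.6 0.8]  in goal axes mm [7.4 0.6 0.8]
```

```bash
python3 -m inch '[[0.0065,0.0006,0.0008,0,0,0,0.2],[0,0,0,0,0,0,-0.6],[0,0,0,0,0,0,-0.6],[0,0,0,0,0,0,-0.6],[0,0,0,0,0,0,-0.6],[0,0,0,0,0,0,-0.6]]' 30; python3 plan.py .6770 .0759 .0185 15.7
```

```text
time: 16.1
tcp_pos: [0.6776, 0.0758, 0.0196]
eef_rot: [[0.002, 0.963, 0.271], [0.001, 0.271, -0.963], [-1.0, 0.002, -0.0]]
contact_force: [-0.6, 0.3, -1.0]
width: 0.0278
t 16.1 pos [0.6776 0.0758 0.0196] yaw 15.7 tilt 0.12 width 0.0278 F [-0.6  0.3 -1. ] q6 -11.3
turn rotvec now->goal [-0.   -0.01 -0.12]
shift in current axes mm [ 1.1 -0.5 -0.2]  in goal axes mm [ 1.1 -0.5 -0.2]
```

```bash
python3 -m inch '[[-0.02,0,0,0,0,0,-0.6],[-0.03,0,0,4.6,0,0,-0.6],[-0.015,0,0,4.6,0,0,-0.6],[0,0,0,0,0,0,-0.6]]' 30; python3 plan.py .5117 .1115 .085 6.4;  python3 ov.py wrist pics/w9.png puck .5 -.2 0 0
```

```text
time: 16.5
tcp_pos: [0.6765, 0.0757, 0.0859]
eef_rot: [[-0.0, 0.994, 0.108], [0.001, 0.108, -0.994], [-1.0, 0.0, -0.001]]
contact_force: [-0.4, -0.5, -1.4]
width: 0.0276
t 16.5 pos [0.6765 0.0757 0.0859] yaw 6.22 tilt 0.03 width 0.0276 F [-0.4 -0.5 -1.4] q6 -1.8
turn rotvec now->goal [-0.18 -0.03 -0.  ]
shift in current axes mm [   0.9 -160.   -53.4]  in goal axes mm [   0.9 -159.8  -54. ]
```

View pics/w9.png

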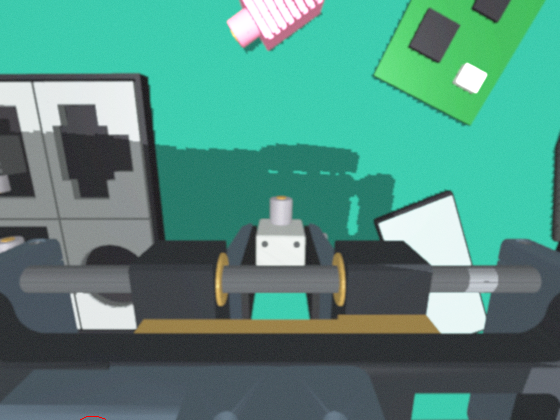

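The splitter is held upright at (281,240). Carrying it to the tee pocket.

```bash
python3 -m inch '[[0,-0.015,-0.005,0,0,0,-0.6],[0,-0.03,-0.01,0,0,0,-0.6],[0,-0.035,-0.012,0,0,0,-0.6],[0,-0.035,-0.012,0,0,0,-0.6],[0,-0.025,-0.009,0,0,0,-0.6],[0,-0.014,-0.005,0,0,0,-0.6],[0,0,0,0,0,0,-0.6]]' 30; python3 plan.py .5117 .1115 .05 6.4
```

```text
time: 17.25
tcp_pos: [0.5071, 0.1102, 0.0776]
eef_rot: [[-0.009, 0.992, 0.129], [-0.001, 0.129, -0.992], [-1.0, -0.009, -0.0]]
contact_force: [0.3, 0.5, -2.1]
width: 0.0277
t 17.25 pos [0.5071 0.1102 0.0776] yaw 7.39 tilt 0.49 width 0.0277 F [ 0.3  0.5 -2.1] q6 2.3
turn rotvec now->goal [ 0.99 -0.01  0.49]
shift in current axes mm [27.6  5.  -0.7]  in goal axes mm [27.6  4.7 -0.7]
```

```bash
python3 -m inch '[[0.012,0.004,-0.001,1,0,0.5,-0.6],[0.01,0,0,0,0,0,-0.6],[0,0,0,0,0,0,-0.6]]' 30; python3 plan.py .5117 .1115 .0275 6.4;  python3 ov.py wrist pics/w10.png split .5197 .1124 6.4 .033
```

```text
time: 17.55
tcp_pos: [0.5118, 0.1116, 0.0536]
eef_rot: [[-0.0, 0.993, 0.116], [-0.0, 0.116, -0.993], [-1.0, -0.0, -0.0]]
contact_force: [-0.1, -0.1, -1.7]
width: 0.028
t 17.55 pos [0.5118 0.1116 0.0536] yaw 6.66 tilt 0.01 width 0.028 F [-0.1 -0.1 -1.7] q6 3.1
turn rotvec now->goal [ 0.26 -0.    0.01]
shift in current axes mm [26.1 -0.1  0.1]  in goal axes mm [26.1 -0.1  0.1]
```

View pics/w10.png

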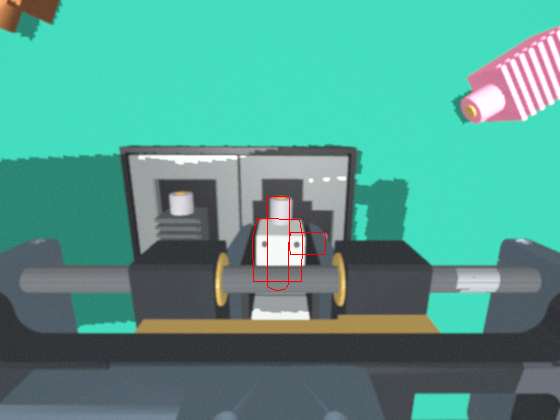

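```bash
python3 -m inch '[[0.012,0,0,0.2,0,0,-0.6],[0.009,0,0,0,0,0,-0.6],[0.003,0,0,0,0,0,-0.6],[0,0,0,0,0,0,-0.6]]' 30; python3 plan.py .5117 .1115 .0275 6.4
```

```text
time: 18.0
tcp_pos: [0.513, 0.1113, 0.028]
eef_rot: [[0.0, 0.994, 0.113], [0.0, 0.113, -0.994], [-1.0, 0.0, -0.0]]
contact_force: [0.4, 0.4, -1.4]
width: 0.0276
t 18.0 pos [0.513  0.1113 0.028 ] yaw 6.48 tilt 0.02 width 0.0276 F [ 0.4  0.4 -1.4] q6 3.2
turn rotvec now->goal [ 0.08 -0.   -0.02]
shift in current axes mm [ 0.5 -1.2 -0.3]  in goal axes mm [ 0.5 -1.2 -0.3]
```

```bash
python3 -m inch '[[0.001,-0.001,0,0,0,0,-0.6],[0,0,0,0,0,0,0.1],[0,0,0,0,0,0,0.1],[0,0,0,0,0,0,0.1],[-0.01,0,0,0,0,0,0.1],[-0.03,0,0,0,0,0,0.1],[-0.04,0,0,0,0,0,0.1],[-0.01,0,0,0,0,0,0.1]]' 30; python3 plan.py .4463 -.3302 .075 6.4;  python3 ov.py wrist pics/w11.png split .5197 .1124 6.4 .007
```

```text
time: 18.8
tcp_pos: [0.5117, 0.1112, 0.1214]
eef_rot: [[-0.001, 0.994, 0.113], [-0.0, 0.113, -0.994], [-1.0, -0.001, 0.0]]
contact_force: [-0.6, -0.1, -0.2]
width: 0.0504
t 18.8 pos [0.5117 0.1112 0.1214] yaw 6.49 tilt 0.04 width 0.0504 F [-0.6 -0.1 -0.2] q6 3.2
turn rotvec now->goal [0.09 0.   0.04]
shift in current axes mm [  46.5 -114.9  431.1]  in goal axes mm [  46.4 -114.2  431.3]
```

View pics/w11.png

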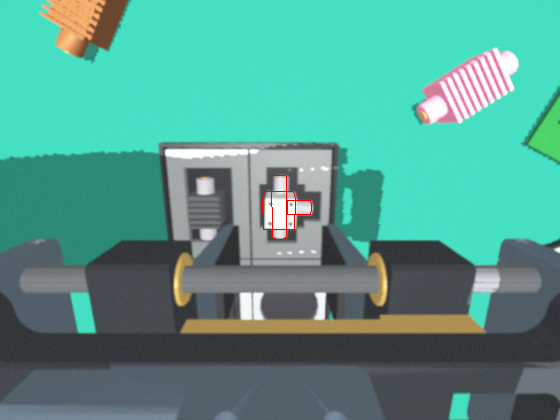

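Splitter is seated at (281,207) with its stem in the stem slot. Next is the puck.

```bash
python3 -m inch '[[0,-0.006,0.02,0,0,0,1],[0,-0.011,0.04,0,0,0,1],[0,-0.012,0.044,0,0,0,1],[0,-0.012,0.044,0,0,0,1],[0,-0.012,0.044,0,0,0,1],[0,-0.012,0.044,0,0,0,1],[0,-0.012,0.044,0,0,0,1],[0,-0.012,0.044,0,0,0,1],[0,-0.012,0.042,0,0,0,1],[0,-0.009,0.032,0,0,0,1],[0,-0.005,0.018,0,0,0,1],[0,0,0,0,0,0,1]]' 20; python3 plan.py .4463 -.3302 .075 6.4
```

```text
time: 20.05
tcp_pos: [0.44, -0.3307, 0.118]
eef_rot: [[0.001, 0.993, 0.116], [0.001, 0.116, -0.993], [-1.0, 0.001, -0.001]]
contact_force: [-0.5, -0.2, 0.0]
width: 0.0913
t 20.05 pos [ 0.44   -0.3307  0.118 ] yaw 6.65 tilt 0.11 width 0.0913 F [-0.5 -0.2  0. ] q6 -46.2
turn rotvec now->goal [ 0.25 -0.08 -0.07]
shift in current axes mm [43.   6.2  0.3]  in goal axes mm [43.   6.3  0.2]
```

```bash
python3 -m inch '[[0.025,0.006,0,0.2,0,0,1],[0.018,0,0,0,0,0,1],[0,0,0,0,0,0,1]]' 20; python3 plan.py .4463 -.3302 .012 6.4;  python3 ov.py wrist pics/w12.png puck .4463 -.3302 0 0
```

```text
time: 20.35
tcp_pos: [0.4457, -0.3285, 0.073]
eef_rot: [[0.001, 0.994, 0.111], [0.002, 0.111, -0.994], [-1.0, 0.001, -0.002]]
contact_force: [0.0, -0.0, 0.2]
width: 0.091
t 20.35 pos [ 0.4457 -0.3285  0.073 ] yaw 6.37 tilt 0.12 width 0.091 F [ 0.  -0.   0.2] q6 -45.4
turn rotvec now->goal [-0.03 -0.11 -0.05]
shift in current axes mm [61.   0.4  1.9]  in goal axes mm [61.   0.4  1.8]
```

View pics/w12.png

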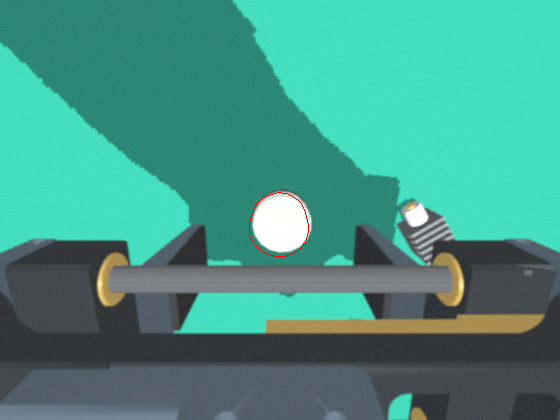

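The white puck is at (281,222), with the dummy load at (428,235) outside the right finger. I'll narrow the jaws a little and descend.

```bash
python3 -m inch '[[0.02,0.002,0.0005,0,0,0,0.55],[0.02,0,0,0,0,0,0.55],[0.014,0,0,0,0,0,0.55],[0.003,0,0,0,0,0,0.55],[0,0,0,0,0,0,0.55]]' 20; python3 plan.py .4475 -.3295 .0125 6.4
```

```text
time: 20.9
tcp_pos: [0.4504, -0.3278, 0.019]
eef_rot: [[0.004, 0.994, 0.113], [-0.0, 0.113, -0.994], [-1.0, 0.004, 0.001]]
contact_force: [0.8, -0.3, -0.1]
width: 0.0709
t 20.9 pos [ 0.4504 -0.3278  0.019 ] yaw 6.51 tilt 0.23 width 0.0709 F [ 0.8 -0.3 -0.1] q6 -45.2
turn rotvec now->goal [ 0.11  0.05 -0.23]
shift in current axes mm [ 6.5 -3.1  1.4]  in goal axes mm [ 6.5 -3.1  1.4]
```

```bash
python3 -m inch '[[0.006,-0.003,0.0014,0,0,-0.2,0.5],[0,0,0,0,0,0,-0.2],[0,0,0,0,0,0,-0.2],[0,0,0,0,0,0,-0.2],[0,0,0,0,0,0,-0.2],[0,0,0,0,0,0,-0.2]]' 20; python3 plan.py .4475 -.3295 .0125 6.4
```

```text
time: 21.5
tcp_pos: [0.4484, -0.3305, 0.015]
eef_rot: [[0.003, 0.994, 0.113], [-0.003, 0.113, -0.994], [-1.0, 0.002, 0.003]]
contact_force: [-0.0, -0.2, -1.4]
width: 0.0455
t 21.5 pos [ 0.4484 -0.3305  0.015 ] yaw 6.5 tilt 0.22 width 0.0455 F [-0.  -0.2 -1.4] q6 -45.2
turn rotvec now->goal [ 0.1   0.18 -0.13]
shift in current axes mm [ 2.5 -0.8 -1.1]  in goal axes mm [ 2.5 -0.8 -1.1]
```

```bash
python3 -m inch '[[-0.015,0,0,0,0,0,-0.3],[-0.03,0,0,0,0,0,-0.3],[-0.035,0,0,0,0,0,-0.3],[0,0,0,0,0,0,-0.3]]' 20; python3 plan.py .5321 .0031 .095 6.4; python3 ov.py wrist pics/w13.png puck .5 -.2 0 0
```

```text
time: 21.9
tcp_pos: [0.4479, -0.33, 0.0998]
eef_rot: [[0.002, 0.994, 0.113], [-0.002, 0.113, -0.994], [-1.0, 0.001, 0.002]]
contact_force: [0.6, -0.0, -1.3]
width: 0.0451
t 21.9 pos [ 0.4479 -0.33    0.0998] yaw 6.5 tilt 0.14 width 0.0451 F [ 0.6 -0.  -1.3] q6 -45.2
turn rotvec now->goal [ 0.1   0.12 -0.07]
shift in current axes mm [   4.3  121.3 -321.4]  in goal axes mm [   4.8  120.8 -321.6]
```

View pics/w13.png

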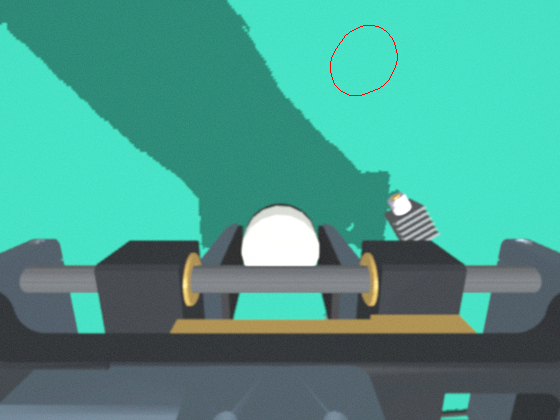

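The puck is held at (281,245). Moving it to the round pocket.

```bash
python3 -m inch '[[0,0.006,-0.016,0,0,0,-0.3],[0,0.012,-0.033,0,0,0,-0.3],[0,0.015,-0.04,0,0,0,-0.3],[0,0.015,-0.04,0,0,0,-0.3],[0,0.015,-0.04,0,0,0,-0.3],[0,0.015,-0.04,0,0,0,-0.3],[0,0.015,-0.04,0,0,0,-0.3],[0,0.013,-0.035,0,0,0,-0.3],[0,0.009,-0.024,0,0,0,-0.3],[0,0.005,-0.012,0,0,0,-0.3],[0,0,0,0,0,0,-0.3]]' 20; python3 plan.py .5321 .0031 .06 6.4
```

```text
time: 23.05
tcp_pos: [0.5259, 0.0229, 0.0913]
eef_rot: [[-0.011, 0.994, 0.112], [0.002, 0.112, -0.994], [-1.0, -0.011, -0.003]]
contact_force: [-1.3, -0.4, -1.2]
width: 0.0453
t 23.05 pos [0.5259 0.0229 0.0913] yaw 6.43 tilt 0.65 width 0.0453 F [-1.3 -0.4 -1.2] q6 -6.6
turn rotvec now->goal [ 0.03 -0.16  0.63]
shift in current axes mm [31.2  4.3 20.4]  in goal axes mm [31.3  3.9 20.3]
```

```bash
python3 -m inch '[[0,0.004,0.020,0,-0.1,0.6,-0.3],[0.013,0,0,0,0,0,-0.3],[0.012,0,0,0,0,0,-0.3],[0,0,0,0,0,0,-0.3]]' 20; python3 plan.py .5321 .0031 .023 6.4; python3 ov.py wrist pics/w14.png puck .5321 .0031 0 .045
```

```text
time: 23.45
tcp_pos: [0.5297, 0.0021, 0.0628]
eef_rot: [[-0.004, 0.994, 0.111], [0.001, 0.111, -0.994], [-1.0, -0.004, -0.001]]
contact_force: [0.2, -0.3, -1.2]
width: 0.0452
t 23.45 pos [0.5297 0.0021 0.0628] yaw 6.38 tilt 0.23 width 0.0452 F [ 0.2 -0.3 -1.2] q6 -8.8
turn rotvec now->goal [-0.02 -0.08  0.22]
shift in current axes mm [39.8  2.7 -0.7]  in goal axes mm [39.8  2.5 -0.8]
```

View pics/w14.png

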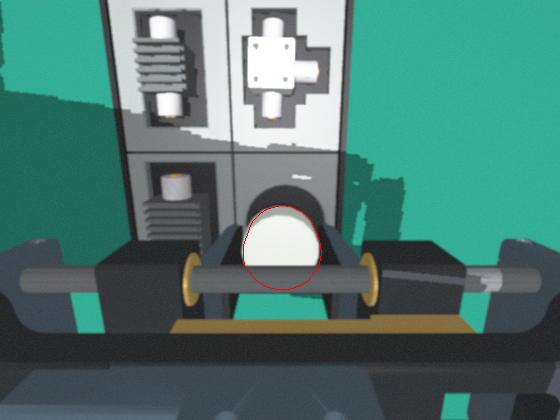

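Aligned over the round pocket; the short attenuator and splitter are seated above it in the view. Lowering.

```bash
python3 -m inch '[[0.014,0.0025,-0.001,0,0,0.2,-0.3],[0.013,0,0,0,0,0,-0.3],[0.006,0,0,0,0,0,-0.3],[0,0,0,0,0,0,-0.3]]' 20; python3 plan.py .5321 .0031 .023 6.4
```

```text
time: 23.9
tcp_pos: [0.5319, 0.0038, 0.0271]
eef_rot: [[-0.001, 0.994, 0.111], [0.002, 0.111, -0.994], [-1.0, -0.001, -0.002]]
contact_force: [0.1, 0.8, -0.3]
width: 0.0453
t 23.9 pos [0.5319 0.0038 0.0271] yaw 6.37 tilt 0.1 width 0.0453 F [ 0.1  0.8 -0.3] q6 -8.6
turn rotvec now->goal [-0.03 -0.09  0.03]
shift in current axes mm [4.1 0.1 0.7]  in goal axes mm [4.1 0.1 0.7]
```

```bash
python3 -m inch '[[0.0042,0,0.0007,0,0,0,-0.3],[0,0,0,0,0,0,-0.3],[0.0005,0,0,0,0,0,0.28],[0,0,0,0,0,0,0.28],[0,0,0,0,0,0,0.28],[-0.005,0,0,0,0,0,0.28],[-0.03,0,0,0,0,0,0.28],[-0.04,0,0,0,0,0,0.28],[-0.04,0,0,0,0,0,0.28],[0,0,0.04,0,0,0,0.28],[0,0,0.045,0,0,0,0.28],[0,0,0.045,0,0,0,0.28],[0,0,0.045,0,0,0,0.28],[0,0,0.03,0,0,0,0.28],[0,0,0,0,0,0,0.28]]' 20; python3 plan.py .5321 .0031 .023 6.4; python3 ov.py wrist pics/w15.png long .4545 -.0056 6.4 .007 short .4422 .1037 6.4 .007 split .5197 .1124 6.4 .007 puck .5321 .0031 0 .007; python3 - <<'E'
from fit import *
c=manip.read_camera("top"); cv2.imwrite("pics/t15.png",cv2.resize(c["img"][135:255,180:340],None,fx=4.8,fy=4.8,interpolation=cv2.INTER_CUBIC)[:,:,::-1])
for n,uv,y,h in [("dummy",(413,162),(140,120,100),22),("corner",(148,207),(0,20,-20),22)]: print(n,np.round(fit(c,n,uv,y,h),4))
E
```

```text
time: 25.4
tcp_pos: [0.5579, -0.2084, 0.1492]
eef_rot: [[0.008, 0.993, 0.115], [-0.002, 0.115, -0.993], [-1.0, 0.008, 0.002]]
contact_force: [-0.3, 0.1, -1.0]
width: 0.0586
t 25.4 pos [ 0.5579 -0.2084  0.1492] yaw 6.59 tilt 0.46 width 0.0586 F [-0.3  0.1 -1. ] q6 -29.4
turn rotvec now->goal [ 0.19  0.14 -0.44]
shift in current axes mm [ 125.6   -2.3 -213.4]  in goal axes mm [ 126.2   -2.1 -213.1]
dummy [  0.5401  -0.2306 123.8782   0.9976  12.0278]
corner [4.619000e-01 3.083000e-01 1.451340e+01 1.559000e-01 3.309167e+02]
```

View pics/w15.png

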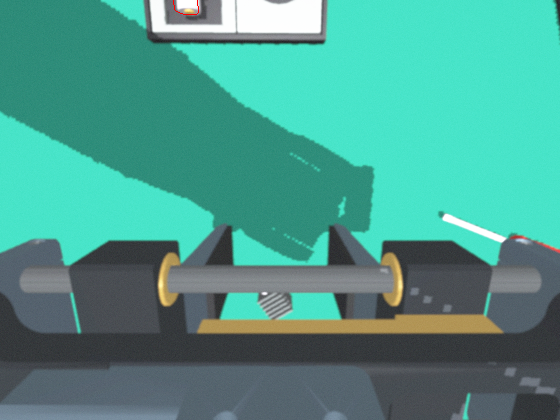

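View pics/t15.png

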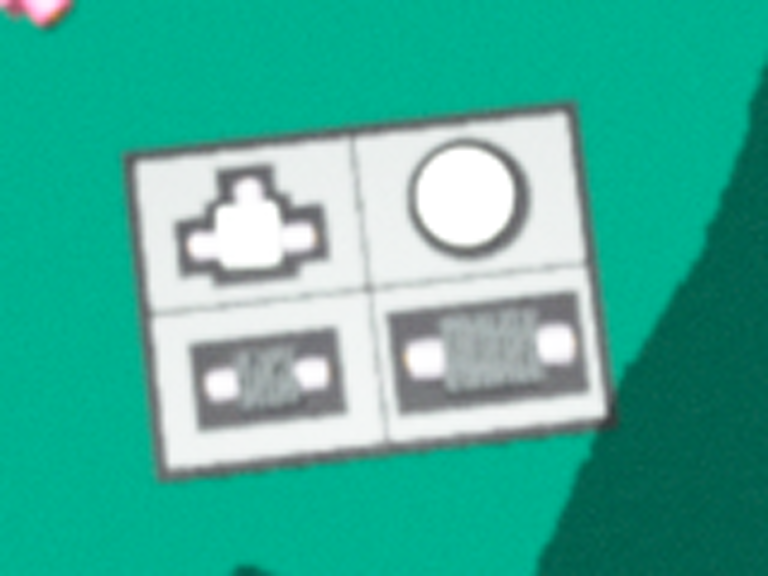

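All four appear to be in their pockets. I'll take a closer look from above to check the fit heights and the dummy load.

```bash
python3 -m inch '[[-0.04,-0.02,-0.03,0,0,-0.4,0.28],[-0.04,-0.02,-0.04,0,0,0,0.28],[0,-0.02,-0.04,0,0,0,0.28],[0,0,0,0,0,0,0.28],[0,0,0,0,0,0,0.28]]' 20; python3 ov.py wrist pics/w16.png long .4545 -.0056 6.4 .007 short .4422 .1037 6.4 .007 split .5197 .1124 6.4 .007 puck .5321 .0031 0 .007; python3 ov.py top pics/t16.png dummy .5655 -.3275 123.9 0 long .4545 -.0056 6.4 .007 short .4422 .1037 6.4 .007 split .5197 .1124 6.4 .007 puck .5321 .0031 0 .007; python3 - <<'E'
import cv2
a=cv2.imread("pics/t16.png");cv2.imwrite("pics/t16b.png",cv2.resize(a[130:250,200:450],None,fx=3.2,fy=3.2,interpolation=cv2.INTER_CUBIC))
E
```

```text
time: 26.0
tcp_pos: [0.4858, -0.1025, 0.2215]
eef_rot: [[-0.004, 0.993, 0.12], [0.001, 0.12, -0.993], [-1.0, -0.004, -0.001]]
contact_force: [-0.1, -0.5, -0.3]
width: 0.0585
```

View pics/w16.png

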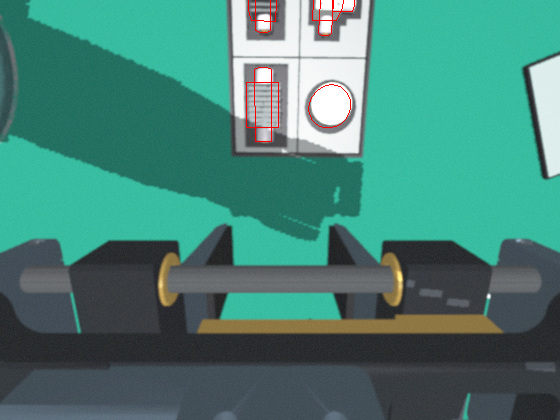

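View pics/t16b.png

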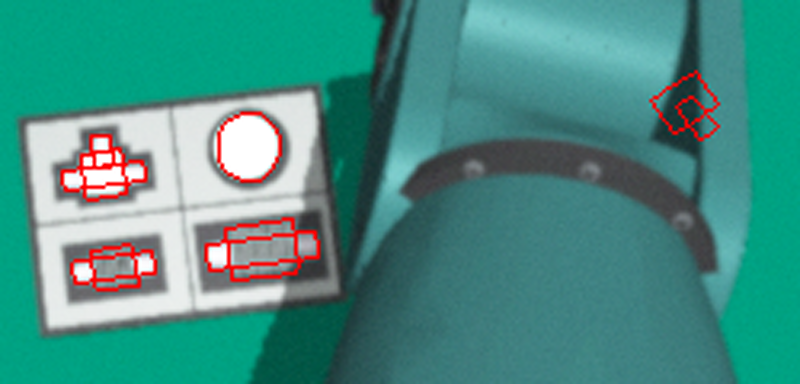

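All four outlines at floor height agree in both views within about 2 mm. The arm hides the dummy load in the top view, so I'll check it in the scene view.

```bash
python3 - <<'E'
from h import *
c=manip.read_camera("scene"); a=c["img"][:,:,::-1]; b=cv2.imread("pics/scene0.png")
k=lambda i:cv2.resize(i[160:330,90:430],None,fx=1.75,fy=1.75,interpolation=cv2.INTER_CUBIC)
cv2.imwrite("pics/sc.png",np.vstack([k(b),k(a)]))
print(manip.sense()["qvel"].round(2))
E
```

```text
[-0.79  0.71 -0.36  0.1  -0.11 -0.02]
```

View pics/sc.png

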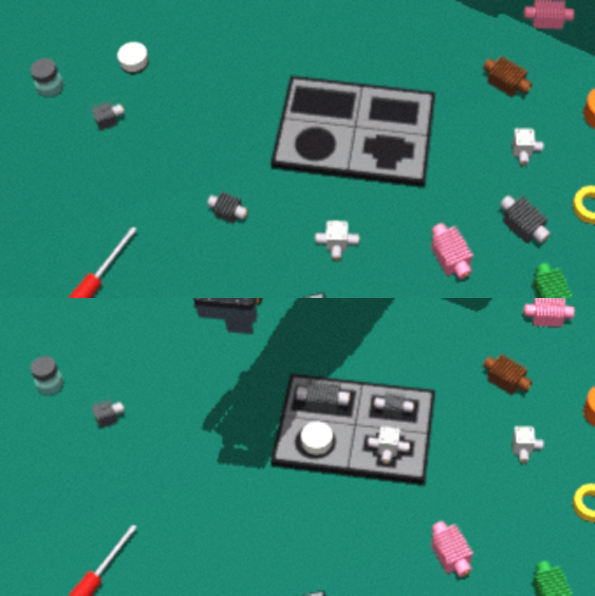

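The before and after scene views show the dummy load (108,115 → 108,412, with a 298 px panel offset) and the corner adapter unmoved, and all four parts flat in their pockets. Handing in.

```bash
python3 -c "
from station import manip
print(manip.job_done()); print(manip.sense()['time'])"
```

```text
the job is handed in; nothing more can be done
None
the job is handed in; nothing more can be done
```

The long attenuator, short attenuator, splitter and puck antenna are each lying flat in the pocket cut to their shape, and I have handed the job in. The robot's clock stood at about 26 s of the 83 s allowed, with the arm raised well clear of everything.

- **Kit parts:** in the last top and wrist pictures, the outlines I drew for parts resting on the pocket floors matched all four parts by eye, to about 2 mm. The largest offset I saw was the puck, about 2 mm off centre, well inside the 14 mm allowed. Height was judged only from these outlines, since there is no depth reading.
- **Look-alikes:** the corner adapter came out within 1 mm of its start by the top-camera fit. For the dummy load, that fit failed (residual about 1.0) because the arm and its shadow hid it. I compared the first and last scene pictures instead, and it had not moved.
- **Forces:** the wrist-force readings I looked at never went above a few newtons.

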